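# Empty the tilting screw-top canister into the pan

## Robot

A 6-joint arm with a two-finger parallel gripper is mounted at the origin on a cart in front of the work surface, level with it; the furniture and walls round the work are solid. World frame = base frame: x ahead of the robot, y to its left, z up, the work surface at z = 0. Lengths are in m, angles in rad, forces in N, time in s.
With the tool pointing down it reaches from about 0.35 to 0.85 m from the base axis. Payload 8.1 kg.
Tool frame: the origin (TCP) lies at the very end of the fingers, on their centre line; the grasp point (between the pads) lies 19 mm behind it (env.hold_point_z is the distance from the TCP to the grasp point, in m); z points along the fingers, y is the line along which they close (so a half turn about z gives the same grasp; the last joint's range is limited). The gripper opens to 85 mm and grips with 20 to 120 N. Pads are 22 mm wide; open, the fingers measure 114 mm over their backs; the gripper's body (76 mm by 85 mm) begins 54 mm behind the grasp point. The pads swing forward as they close: fully open they stand 13 mm farther back than shut.
Start: joints at [-1.192, 0.13, 1.488, -0, 1.523, -0.085], TCP at [0.268, -0.537, 0.231] pointing down, gripper open.
Joint ranges: [-2.96, 2.96], [-0.89, 2.26], [0.02, 2.5], [-1.34, 4.48], [0, 2.73], [-2.66, 2.66]. Speed limits (rad/s): [2.39, 2.39, 2.79, 3.14, 3.14, 3.14].

## Interface

Orientations are given as a unit quaternion [x, y, z, w].
In Python, from plant import env gives the robot as it stands.
- The arm moves only by the tool drive_tool, never from a script. Its argument "steps" is a list of rows, each a list of 2 entries, a list of its own where there are three numbers: the shift along the tool's x, y, z in mm, then the turn about the tool's z in degrees. In form: [[[dx, dy, dz], twist], ...]. A call has 1 to 8 rows; each row is the pose to reach, as a shift and turn from the pose commanded when the call began, along the tool's axes at that moment; what a row does not reach only later rows make up. A row lasts 1/10 s, in which the tool goes at most 50 mm and 8.59 degrees, less where a joint would pass 70% of its speed; a pose out of reach is approached as far as the arm can. A call with a gripper value outside its range is refused whole. "fingers" is the finger opening in mm, from 0 to 85.4, set as the call begins (left out, the last holds). The fingers move at their own pace and stop on an object; the grip force is fixed at half the most. Time passes only in rows, so rows that repeat a pose let the fingers close. It gives the time, the measured TCP pose, the force, the opening and the grip force at its end, in the units of the state.
- env.sense(): the state, without advancing time (a new reading comes with each control period).
- env.get_image(name): name is "scene" or "top"; returns a dict with "frame" (480x640x3 uint8, blue, green, red), "range_z" (480x640 float32, m along the optical axis (not along the pixel's ray), 0 where there is no reading), "fx", "fy", "cx", "cy" (pixels), "position" and "rotation" of the camera in the world. Camera axes: x right, y up, looking along -z (the intrinsics and any distortion apply to the point x, -y, -z); pixel columns grow to the right and rows downward; lengths in m; the calibration is good to about 2 mm. A picture is of the moment at which its call begins.
- env.hand_in(): hands the job in; it is judged then, once.
Trained networks look in the newest picture that a camera, given by its name, has taken for a name from the list of things; names that differ only in an ending like _2 or _b are one class to them, and where a whole thing is asked for, a point or a joint stands for the part that bears it (a point fixed in the world has none). Each returns a list of dicts, best first, with "score" (0 to 1); they miss things now and then, are a little off and sometimes report something else, mostly with a low value. They report only what shows in the picture. A call takes as long as a camera call. They do not tell look-alikes from the thing itself.
- env.search_frame(thing, camera): "xyz" ([x, y, z] in m, in the coordinates of the camera as it stood for that picture, good to about 4 mm: the middle of the surface that is visible of it).
- env.mark_of(thing, camera): "xyz" ([x, y, z] in m, in the coordinates of the camera as it stood for that picture, good to about 4 mm: a listed point, or the origin of a listed thing).
The state is a dict: "clock": time; "qpos": joint angles; "qvel": joint speeds; "joint_torque": joint torques, N m; "position": TCP position; "tool_rot": TCP orientation; "ft_force": force on the tool from outside, world axes, zero at the start; "moment": the same for the moment, N m; "width": opening from 0.0 (shut) to 1.0 (fully open); "finger_force": force on a finger pad.
Only numpy, scipy, OpenCV 4.12 (cv2) and the standard library are available. Lean on these libraries where they do the work, as an engineer would, in place of code of your own. Each camera call takes 0.05 s, during which the arm holds its last target. There are 200 camera calls.

## Task

Unscrew the cap of the canister in the tilting stand, lift it off and lay it aside, then swing the canister over by its crank so that both piping nozzles fall out into the pan in front of it. Swing the canister back to its rest and screw the cap fully down again, leaving the nozzles in the pan, the pan upright and the other things on the worktop where they are.

Things in the scene. Friction and masses are not known exactly. Their poses are not given: they have to be found in the camera images.
- stand: Fixed steel stand: two upright side plates 225 mm high at stand y = +-52 mm on foot rails that run back, carrying the canister between them on a horizontal pivot along y. Origin on the worktop below the pivot; z up; x to the back, away from the pan and roughly from the robot; y along the pivot to the crank side.
- pivot (a point): Point on the pivot axis midway between the side plates, 200 mm above the worktop. Axes as the stand's.
- canister (a joint): Tilt of the canister, rad. 0 = rest, on its stop: the mouth leans 30 degrees from vertical towards the pan and robot (stand -x). Grows as the mouth goes forward and down; 2.094 = end stop, mouth pointing steeply down into the pan. It stays where it is left, by friction; about 5 N at the crank grip moves it.
- canister_mouth (a point): Centre of the canister's open rim. Clear tube with steel bands, 170 mm long, outside 64, bore 57; the pivot crosses its axis 90 mm below the rim. Frame turns with the canister: z out along the axis, y along the pivot to the crank. Under the rim is a two-start right-hand thread rising 4 mm a radian.
- crank_grip (a point): Middle of the crank grip: round black bar, 16 mm thick, 80 mm long, parallel to the pivot, at stand y = 72 to 153 mm, beyond the left side plate. It moves with the canister on an arc of radius 80 mm about the pivot axis: at rest 50 degrees behind the vertical, at the end stop 70 degrees in front, passing over the top. It can turn between finger pads.
- cap: Grey screw cap, 84 mm across, 30 mm high to its flat top, with a grip bar on top (see cap_grip). Origin at the centre of the skirt's lower edge; z out through the top. Screwed down (as at the start) its origin lies at z = -26 mm in the mouth frame and its axes are parallel to the mouth's. About 0.09 kg.
- cap_grip (a point): Centre of the cap's grip bar, 43 mm above the cap's origin: 18 mm wide (cap x), 70 mm long (cap y), standing from 30 to 57 mm above the cap's lower edge. Axes as the cap's. The cap unscrews anticlockwise seen from outside (positive about z) and rises 4 mm a radian; its two lugs leave the thread after 1.9 rad.
- thread_start (a point): Point on the canister's axis, 19 mm below the rim; axes as the mouth's. The loosened cap draws straight off at 2.1 to 2.7 rad from its closed angle (30 mm along the axis clears the neck; 2 mm play sideways). To refit, bring the cap's origin here at 2.1 to 2.4 rad, then turn it clockwise about that much, following the thread down until it stops.
- nozzle_1: Steel piping nozzle, a cone 64 mm long, 39 mm across the base and 16 mm at the tip, about 0.05 kg; at the start inside the canister. Origin at the centre of its base, z towards the tip.
- nozzle_2: The second, equal piping nozzle, lying above the first in the canister.
- nozzle_1_mid (a point): Point on nozzle 1's axis, halfway along it (32 mm from the base).
- nozzle_2_mid (a point): The same point of nozzle 2.
- pan: Loose empty steel pan, 177 x 109 x 65 mm high (inside 157 x 89), standing on the worktop right under where the tipped mouth comes, long side across. Origin at the centre of its underside, x along its length, z up.
- lemon: Lemon, 78 mm long, a bystander to be left alone. Origin at its underside.
- small_cup: White ramekin, 70 mm across and 42 mm high, a bystander to be left alone. Origin at its underside.
- shaker: Steel shaker, 52 mm across and 88 mm high, a bystander to be left alone. Origin at its underside.
- spice_jar: Spice jar, 45 mm across and 105 mm high, a bystander to be left alone. Origin at its underside. It stands right of the pan; the worktop to the left of the pan and crank is free for about 0.25 m.
Things that resemble listed ones, but are neither listed nor needed, are in the scene too. Leave any orange look-alike of the cap alone.

How it is judged:
By the outcome, as a careful person would: the job done as asked, in the order asked, and still so for the second after the job is handed in, with the robot touching nothing.
It also fails if it takes over 72 s, if anything falls off the work surface, if the arm or the gripper's body presses on something with over 40 N, if the wrist force passes 120 N, or if a joint passes its speed limit or range.

## Working session

There is one attempt and no reset: what is moved stays moved. The work goes in short steps, Python scripts to look and compute and a tool call to move; the robot and the scene stay as the last step left them, time stands still between calls to the robot, and variables do not carry over. Pictures are saved under pics/ and viewed, at most 10 in all, crops included, and the job is handed in when it is done.

Besides the shell and the picture viewer there is one more tool, called after "Request:" by a JSON object that holds its "api" and its "payload", one argument or row to a line. drive_tool: Moves the arm, as the interface text tells. Its arguments: {"type":"object","properties":{"steps":{"type":"array"},"fingers":{"type":"number"}},"required":["steps"]}

```bash
mkdir -p pics; ls
cat > h.py <<'E'
import numpy as np, cv2
from scipy.spatial.transform import Rotation as R
from plant import env
def w(im,p): 
    Rm=np.array(im["rotation"]); 
    Rm=Rm if Rm.shape==(3,3) else R.from_quat(Rm).as_matrix()
    return Rm@np.array(p)+np.array(im["position"])
def pix(im,u,v):
    d=im["range_z"][int(v),int(u)]
    return w(im,[(u-im["cx"])/im["fx"]*d,-(v-im["cy"])/im["fy"]*d,-d])
E
cat > a.py <<'E'
from h import *
s=env.sense(); print({k:np.round(v,3) for k,v in s.items()})
for c in ("scene","top"):
    im=env.get_image(c); cv2.imwrite(f"pics/{c}0.png",im["frame"]); print(c,im["position"],im["rotation"],im["fx"],im["fy"],im["cx"],[k for k in im])
    for t in ("stand","pivot","canister_mouth","crank_grip","cap","cap_grip","thread_start","pan","lemon","small_cup","shaker","spice_jar"):
        r=env.mark_of(t,c); print(t,[(round(x["score"],2),np.round(w(im,x["xyz"]),3)) for x in r[:3]])
E
python3 a.py
```

```text
pics
{'clock': np.float64(0.0), 'qpos': array([-1.192,  0.131,  1.489,  0.   ,  1.523, -0.085]), 'qvel': array([ 0.001,  0.   , -0.001,  0.   , -0.001, -0.001]), 'joint_torque': array([-0.0000e+00, -5.6940e+01, -5.0055e+01, -0.0000e+00,  1.5000e-02,
       -0.0000e+00]), 'position': array([ 0.268, -0.536,  0.23 ]), 'tool_rot': array([ 0.973,  0.23 , -0.   , -0.001]), 'ft_force': array([ 0.61 ,  0.852, -0.321]), 'moment': array([0.058, 0.015, 0.014]), 'finger_force': np.float64(0.0), 'width': np.float64(0.998)}
scene [ 1.47321002 -0.39408388  0.78059978] [0.40571614 0.26476981 0.48167785 0.73025873] 568.4732839903173 568.4732839903173 321.26826585465545 ['frame', 'range_z', 'fx', 'fy', 'cx', 'cy', 'position', 'rotation']
stand []
pivot [(0.91, array([ 0.568, -0.013,  0.2  ]))]
canister_mouth [(0.88, array([ 0.522, -0.01 ,  0.281]))]
crank_grip [(0.56, array([0.639, 0.09 , 0.255]))]
cap [(0.83, array([ 0.534, -0.01 ,  0.255])), (0.63, array([0.618, 0.191, 0.002]))]
cap_grip [(0.59, array([ 0.514, -0.011,  0.293])), (0.58, array([0.615, 0.189, 0.042]))]
thread_start [(0.67, array([ 0.53
[... 623 characters left out ...]
, array([ 0.567, -0.017,  0.198]))]
canister_mouth []
crank_grip [(0.72, array([0.64 , 0.086, 0.253])), (0.41, array([ 0.774,  0.087, -0.001]))]
cap [(0.86, array([ 0.531, -0.008,  0.253])), (0.85, array([0.618, 0.192, 0.001])), (0.75, array([ 0.384, -0.168, -0.002]))]
cap_grip [(0.9, array([0.618, 0.192, 0.043])), (0.84, array([ 0.508, -0.01 ,  0.292]))]
thread_start []
pan [(0.9, array([ 0.487, -0.015,  0.001])), (0.46, array([ 0.644, -0.173,  0.004])), (0.15, array([ 0.566, -0.014,  0.196]))]
lemon [(0.98, array([ 0.467, -0.218, -0.001]))]
small_cup [(0.93, array([ 0.642, -0.174,  0.004]))]
shaker [(0.57, array([ 0.777,  0.088, -0.001]))]
spice_jar [(0.7, array([ 0.382, -0.167, -0.001]))]
```

View pics/scene0.png

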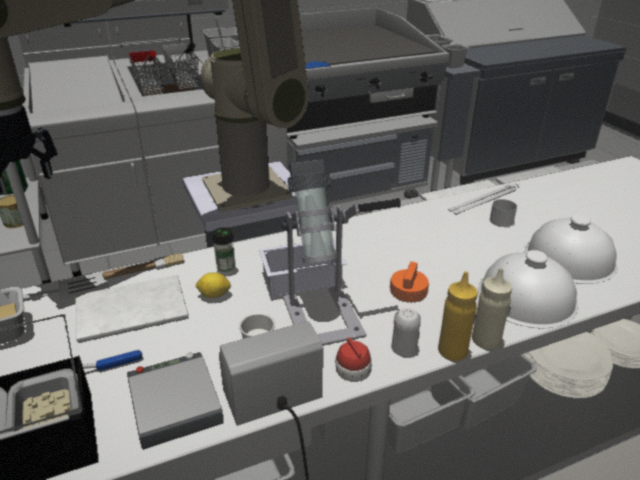

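View pics/top0.png

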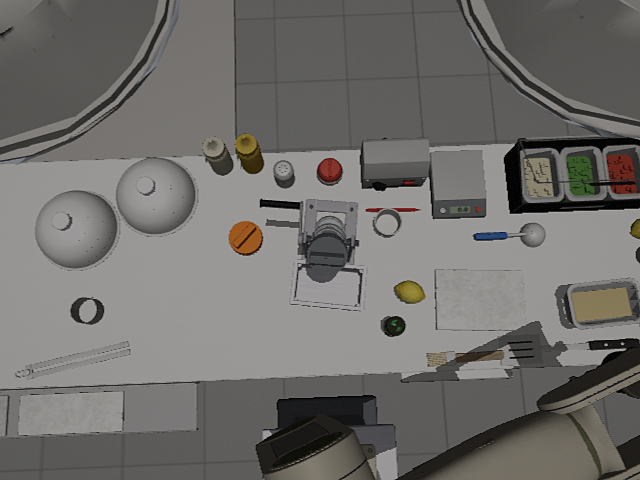

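The grey cap sits on the canister (top view 327,250; scene 312,175). The look-alike is the orange cap lying at (245,238) / (409,287), which stays untouched. I'll average the marks and check a crop.

```bash
cat >> h.py <<'E'
def avg(ts,cams=("scene","top"),n=4,near=None,rad=.08):
    o={t:[] for t in ts}
    for c in cams:
        for _ in range(n):
            im=env.get_image(c)
            for t in ts:
                for r in env.mark_of(t,c):
                    p=w(im,r["xyz"])
                    if near is None or np.linalg.norm(p-np.array(near[t]))<rad: o[t].append((c,p)); break
    for t in ts:
        for c in cams:
            a=np.array([p for k,p in o[t] if k==c])
            if len(a): print(t,c,len(a),np.round(1e3*np.median(a,0),1),np.round(1e3*a.std(0),1))
def go(x,y,z,yaw):
    "tool shift (mm) and twist (deg) to TCP target, yaw of tool x in deg"
    s=env.sense(); Rt=R.from_quat(s["tool_rot"]); p=s["position"]
    d=Rt.inv().apply(np.array([x,y,z])-p)*1e3
    xa=Rt.apply([1,0,0]); cy=np.degrees(np.arctan2(xa[1],xa[0])); t=-(yaw-cy)
    t=(t+180)%360-180
    print("shift",np.round(d,1),"twist",round(t,1),"or",round(t-360*np.sign(t),1),"q6",round(np.degrees(s['qpos'][5]),1))
def st():
    s=env.sense(); xa=R.from_quat(s["tool_rot"]).apply([1,0,0])
    print("t",round(float(s["clock"]),2),"p",np.round(s["position"]*1e3,1),"yaw",round(np.degrees(np.arctan2(xa[1],xa[0])),1),"q",np.round(s["qpos"],2),"F",np.round(s["ft_force"],1),"M",np.round(s["moment"],2),"w",round(float(s["width"])*85.4,1),"f",round(float(s["finger_force"]),1))
E
python3 - <<'E'
from h import *
avg(["pivot","canister_mouth","crank_grip","cap","cap_grip","pan"],n=4,near=dict(pivot=[.568,-.014,.2],canister_mouth=[.52,-.01,.28],crank_grip=[.64,.09,.255],cap=[.532,-.009,.255],cap_grip=[.511,-.011,.292],pan=[.485,-.015,0]))
im=env.get_image("top"); cv2.imwrite("pics/c.png",cv2.resize(im["frame"][185:325,230:400],None,fx=4,fy=4,interpolation=cv2.INTER_CUBIC))
go(.509,-.010,.36,84)
E
```

```text
pivot scene 4 [566.5 -13.8 200.4] [1.7 0.5 1.1]
pivot top 4 [566.5 -16.7 197.5] [1.  0.6 1.9]
canister_mouth scene 4 [521.6  -9.3 279.3] [1.1 1.2 0.4]
canister_mouth top 1 [509.   -9.4 291.4] [0. 0. 0.]
crank_grip scene 4 [637.8  92.1 251.6] [0.9 0.2 0.8]
crank_grip top 4 [641.5  87.9 250.7] [1.3 1.1 1.5]
cap scene 4 [532.7 -13.5 253.7] [1.6 1.8 0.4]
cap top 4 [533.4  -9.9 251.7] [1.2 2.  0.8]
cap_grip scene 4 [515.1 -10.6 293.2] [0.7 1.8 1.4]
cap_grip top 4 [510.   -9.  292.1] [0.8 0.6 0.3]
pan scene 4 [479.5 -15.5  -2.9] [1.2 1.5 0.3]
pan top 3 [490.6 -16.1   2.1] [0.8 1.  0.5]
shift [ 450.7 -363.4 -128.7] twist -57.4 or 302.6 q6 -4.9
```

View pics/c.png

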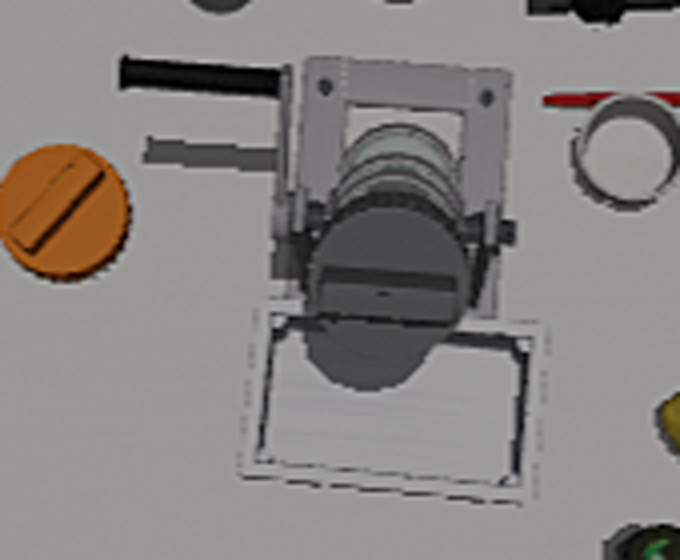

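The crop confirms the grey cap: its bar lies across at crop (388,290), level with the pivot axis. The orange one at (65,210) is the decoy. Moving above the grey cap.

Request:
{"api": "drive_tool", "payload": {
  "steps": [
    [[0,0,-50],0],
    [[50,-40,-100],-8],
    [[451,-363,-129],-57],
    [[451,-363,-129],-57],
    [[451,-363,-129],-57],
    [[451,-363,-129],-57],
    [[451,-363,-129],-57],
    [[451,-363,-129],-57]
  ],
  "fingers": 30
}}

```text
clock: 4.95
position: [0.4096, -0.2272, 0.3392]
tool_rot: [0.744, 0.668, 0.0, 0.0]
ft_force: [1.0, -1.0, -0.6]
width: 0.351
finger_force: 0.0
```

```bash
python3 -c "
from h import *
st(); go(.511,-.010,.36,84.5)"
```

```text
t 4.95 p [ 409.6 -227.2  339.2] yaw 83.9 q [-0.62 -0.25  1.66  0.    1.73 -0.51] F [ 1.  -1.  -0.6] M [ 0.02 -0.    0.01] w 29.9 f 0.0
shift [226.8  77.7 -20.8] twist -0.6 or 359.4 q6 -29.2
```

Request:
{"api": "drive_tool", "payload": {
  "steps": [
    [[227,78,-21],-1],
    [[227,78,-21],-1],
    [[227,78,-21],-1],
    [[227,78,-21],-1],
    [[227,78,-21],-1],
    [[227,78,-21],-1],
    [[227,78,-21],-1],
    [[227,78,-21],-1]
  ]
}}

```text
clock: 5.75
position: [0.5119, -0.0129, 0.3597]
tool_rot: [0.74, 0.673, -0.0, 0.0]
ft_force: [0.1, -0.4, -0.5]
width: 0.355
finger_force: 0.0
```

```bash
python3 -c "
from h import *
st(); go(.511,-.010,.296,84.5)
im=env.get_image('scene'); cv2.imwrite('pics/s1.png',cv2.resize(im['frame'][130:330,220:420],None,fx=3,fy=3))"
```

```text
t 5.75 p [511.9 -12.9 359.7] yaw 84.5 q [-0.13 -0.12  1.51 -0.    1.75 -0.03] F [ 0.1 -0.4 -0.5] M [0.   0.02 0.02] w 30.3 f 0.0
shift [ 2.9 -1.2 63.7] twist 0.0 or -360.0 q6 -1.7
```

View pics/s1.png

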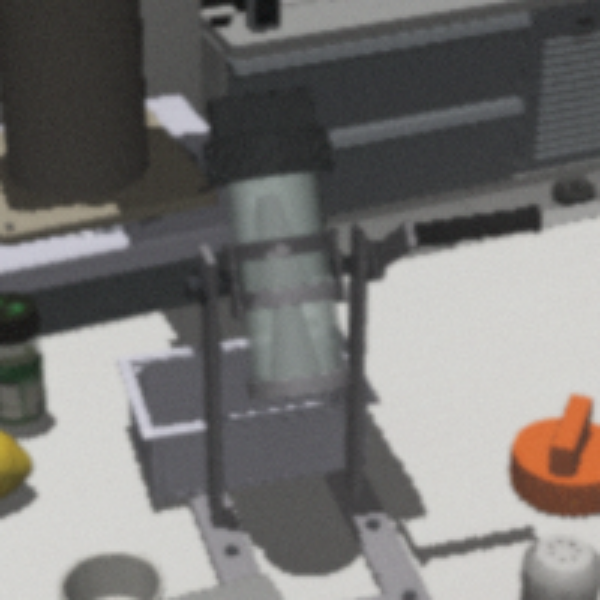

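The blurred fingertips are at the top edge (265,15), centred over the grey cap's bar (265,100). Descending.

Request:
{"api": "drive_tool", "payload": {
  "steps": [
    [[0,0,30],0],
    [[0,0,50],0],
    [[0,0,58],0],
    [[0,0,64],0],
    [[0,0,64],0]
  ]
}}

```text
clock: 6.3
position: [0.512, -0.0128, 0.2957]
tool_rot: [0.74, 0.672, -0.0, -0.0]
ft_force: [0.4, 0.4, 0.5]
width: 0.347
finger_force: 0.1
```

Request:
{"api": "drive_tool", "payload": {
  "steps": [
    [[0,0,0],0],
    [[0,0,0],0],
    [[0,0,0],0]
  ],
  "fingers": 10
}}

```text
clock: 6.6
position: [0.5108, -0.0126, 0.2979]
tool_rot: [0.74, 0.673, -0.001, -0.0]
ft_force: [-14.9, -0.3, 8.9]
width: 0.22
finger_force: 56.5
```

```bash
python3 -c "
from h import *
st()"
```

```text
t 6.6 p [510.8 -12.6 297.9] yaw 84.6 q [-0.12 -0.13  1.63 -0.    1.64 -0.03] F [-14.9  -0.3   8.9] M [-0.09  2.27 -0.04] w 18.8 f 56.5
```

Request:
{"api": "drive_tool", "payload": {
  "steps": [
    [[0,0,0],0],
    [[2.5,-1,0],0],
    [[2.5,-1,4],0],
    [[2.5,-1,4],0]
  ],
  "fingers": 32
}}

```text
clock: 7.0
position: [0.5114, -0.0096, 0.2914]
tool_rot: [0.74, 0.673, -0.0, -0.0]
ft_force: [0.2, -0.3, 0.4]
width: 0.377
finger_force: 0.0
```

Request:
{"api": "drive_tool", "payload": {
  "steps": [
    [[0,0,0],0],
    [[0,0,0],0],
    [[0,0,0],0]
  ],
  "fingers": 10
}}

```text
clock: 7.3
position: [0.5103, -0.0095, 0.2926]
tool_rot: [0.74, 0.673, -0.001, -0.001]
ft_force: [-10.9, 0.7, 8.1]
width: 0.243
finger_force: 55.7
```

```bash
python3 -c "
from h import *
st()"
```

```text
t 7.3 p [510.3  -9.5 292.6] yaw 84.6 q [-0.12 -0.13  1.64 -0.    1.64 -0.02] F [-10.9   0.7   8.1] M [0.09 1.44 0.  ] w 20.8 f 55.7
```

Request:
{"api": "drive_tool", "payload": {
  "steps": [
    [[0,0,-0.4],-7],
    [[0,0,-0.9],-15],
    [[0,0,-1.4],-23],
    [[0,0,-1.9],-31],
    [[0,0,-2.4],-39],
    [[0,0,-2.8],-47],
    [[0,0,-3.3],-55],
    [[0,0,-3.6],-60]
  ]
}}

```text
clock: 8.1
position: [0.5111, -0.0104, 0.2983]
tool_rot: [0.302, 0.953, -0.0, 0.001]
ft_force: [-12.6, -3.8, 16.1]
width: 0.205
finger_force: 57.0
```

```bash
python3 -c "
from h import *
st()
im=env.get_image('top'); cv2.imwrite('pics/t2.png',cv2.resize(im['frame'][185:325,230:400],None,fx=3,fy=3,interpolation=cv2.INTER_CUBIC))
avg(['pivot','cap','crank_grip'],('scene',),1)"
```

```text
t 8.1 p [511.1 -10.4 298.3] yaw 144.8 q [-0.12 -0.13  1.63 -0.    1.64 -1.08] F [-12.6  -3.8  16.1] M [-0.45  1.58 -0.27] w 17.5 f 57.0
pivot scene 1 [567.9 -14.5 201.3] [0. 0. 0.]
cap scene 1 [531.5 -15.4 257.9] [0. 0. 0.]
crank_grip scene 1 [639.1  91.1 252.2] [0. 0. 0.]
```

Request:
{"api": "drive_tool", "payload": {
  "steps": [
    [[0,0,-1.0],-8],
    [[0,0,-1.7],-16],
    [[0,0,-2.4],-24],
    [[0,0,-3.1],-32],
    [[0,0,-3.7],-40],
    [[0,0,-4.3],-48],
    [[0,0,-4.8],-56],
    [[0,0,-5.2],-64]
  ]
}}

```text
clock: 9.15
position: [0.5099, -0.0124, 0.3038]
tool_rot: [-0.248, 0.969, -0.002, -0.001]
ft_force: [-12.3, 10.8, 15.8]
width: 0.192
finger_force: 75.0
```

Request:
{"api": "drive_tool", "payload": {
  "steps": [
    [[0,0,-0.3],-6],
    [[0,0,-0.3],-8],
    [[0,0,-0.3],-8]
  ]
}}

```text
clock: 9.45
position: [0.5121, -0.01, 0.3044]
tool_rot: [-0.314, 0.949, -0.001, 0.002]
ft_force: [-5.4, 1.2, 17.6]
width: 0.189
finger_force: 85.0
```

```bash
python3 -c "
from h import *
st()
avg(['cap','crank_grip'],('scene',),1)"
```

```text
t 9.45 p [512.1 -10.  304.4] yaw -143.4 q [-0.12 -0.13  1.62 -0.    1.65 -2.33] F [-5.4  1.2 17.6] M [ 0.02  0.58 -0.3 ] w 16.1 f 85.0
cap scene 1 [530.6 -13.2 262.6] [0. 0. 0.]
crank_grip scene 1 [638.7  88.5 252.8] [0. 0. 0.]
```

Request:
{"api": "drive_tool", "payload": {
  "steps": [
    [[1.9,1.7,-4.3],0],
    [[3.7,3.4,-8.7],0],
    [[5.6,5.0,-13],0],
    [[7.4,6.7,-17.3],0],
    [[9.3,8.4,-21.6],0],
    [[13,11.8,-30],0],
    [[16.7,15.1,-39],0],
    [[20.5,18.5,-47.6],0]
  ]
}}

```text
clock: 10.4
position: [0.4834, -0.007, 0.3495]
tool_rot: [-0.314, 0.95, -0.0, 0.0]
ft_force: [-0.2, -0.1, -0.5]
width: 0.188
finger_force: 74.8
```

```bash
python3 -c "
from h import *
st()
im=env.get_image('scene'); cv2.imwrite('pics/s3.png',cv2.resize(im['frame'][100:300,220:420],None,fx=3,fy=3))
for t in ('cap','crank_grip'): print(t,[(round(x['score'],2),np.round(w(im,x['xyz']),3)) for x in env.mark_of(t,'scene')[:3]])
go(.40,.17,.20,-143.4)"
```

```text
t 10.4 p [483.4  -7.  349.5] yaw -143.4 q [-0.12 -0.2   1.6  -0.    1.74 -2.33] F [-0.2 -0.1 -0.5] M [-0.01  0.01  0.04] w 16.1 f 74.8
cap [(0.83, array([ 0.502, -0.008,  0.308])), (0.59, array([ 0.616,  0.192, -0.002]))]
crank_grip [(0.96, array([0.639, 0.091, 0.255]))]
shift [-37.7 192.5 149.5] twist -0.0 or 360.0 q6 -133.5
```

View pics/s3.png

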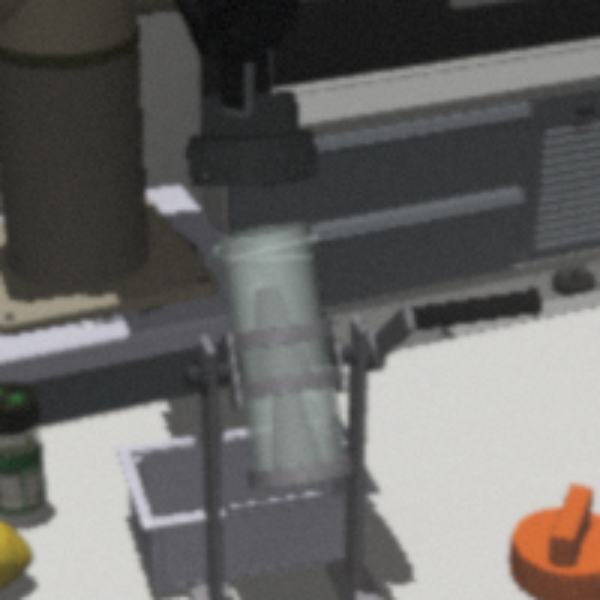

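The cap is off at (250,155), held tilted; the canister is still at rest with both nozzles inside. Laying the cap to the left.

Request:
{"api": "drive_tool", "payload": {
  "steps": [
    [[-10,48,0],0],
    [[-19,96,30],0],
    [[-29,144,70],0],
    [[-38,192,110],0],
    [[-38,192,150],0],
    [[-38,192,195],0],
    [[-38,192,230],0],
    [[-38,192,265],0]
  ]
}}

```text
clock: 11.35
position: [0.398, 0.1698, 0.0801]
tool_rot: [-0.314, 0.949, 0.0, -0.001]
ft_force: [0.6, -0.1, -1.4]
width: 0.191
finger_force: 74.7
```

Request:
{"api": "drive_tool", "payload": {
  "steps": [
    [[0,0,10],0],
    [[0,0,20],0],
    [[0,0,23],0],
    [[0,0,26],0],
    [[0,0,29],0]
  ]
}}

```text
clock: 11.85
position: [0.4023, 0.1703, 0.0566]
tool_rot: [-0.314, 0.95, -0.0, 0.002]
ft_force: [2.7, -0.2, 14.8]
width: 0.192
finger_force: 75.3
```

```bash
python3 -c "
from h import *
st()"
```

```text
t 11.85 p [402.3 170.3  56.6] yaw -143.4 q [ 0.28 -0.16  2.11 -0.    1.19 -1.93] F [ 2.7 -0.2 14.8] M [ 0.1  -0.17  0.  ] w 16.4 f 75.3
```

Request:
{"api": "drive_tool", "payload": {
  "steps": [
    [[0,0,4],0],
    [[0,0,7],0],
    [[0,0,10],0],
    [[0,0,13],0]
  ]
}}

```text
clock: 12.25
position: [0.4101, 0.1718, 0.0495]
tool_rot: [-0.314, 0.949, -0.001, 0.01]
ft_force: [13.2, -0.8, 31.8]
width: 0.194
finger_force: 62.3
```

Request:
{"api": "drive_tool", "payload": {
  "steps": [
    [[0,0,0],0],
    [[0,0,0],0],
    [[0,0,0],0],
    [[0,0,-50],0],
    [[0,0,-100],0]
  ],
  "fingers": 45
}}

```text
clock: 12.75
position: [0.3976, 0.1691, 0.1404]
tool_rot: [-0.314, 0.949, 0.0, -0.003]
ft_force: [2.2, 1.1, 0.2]
width: 0.524
finger_force: 0.0
```

```bash
python3 -c "
from h import *
st()
im=env.get_image('scene'); print([(round(x['score'],2),np.round(w(im,x['xyz']),3)) for x in env.mark_of('cap','scene')[:3]])
go(.639,.093,.33,-95.5)"
```

```text
t 12.75 p [397.6 169.1 140.4] yaw -143.4 q [ 0.28 -0.27  2.04  0.    1.38 -1.93] F [2.2 1.1 0.2] M [ 0.04 -0.05 -0.03] w 44.7 f 0.0
[(0.74, array([0.614, 0.189, 0.002])), (0.62, array([ 0.412,  0.175, -0.001]))]
shift [-144.  -203.4 -179.1] twist -47.9 or 312.1 q6 -110.3
```

```bash
python3 -c "
from h import *
go(.6395,.096,.33,84.5)"
```

```text
shift [-146.2 -201.3 -179.1] twist 132.1 or -227.9 q6 -110.3
```

Request:
{"api": "drive_tool", "payload": {
  "steps": [
    [[0,0,-50],8],
    [[0,0,-100],17],
    [[0,0,-150],25],
    [[-46,-68,-190],34],
    [[-96,-136,-190],42],
    [[-146,-204,-190],51],
    [[-146,-204,-190],59],
    [[-146,-204,-190],68]
  ]
}}

```text
clock: 13.65
position: [0.6339, 0.0942, 0.3304]
tool_rot: [0.27, 0.963, -0.0, -0.0]
ft_force: [-0.3, 0.7, 1.0]
width: 0.527
finger_force: 0.0
```

Request:
{"api": "drive_tool", "payload": {
  "steps": [
    [[0,0,0],8.5],
    [[0,0,0],17],
    [[0,0,0],25.5],
    [[0,0,0],34],
    [[0,0,0],42.5],
    [[0,0,0],51],
    [[0,0,0],59.5],
    [[0,0,0],64]
  ]
}}

```text
clock: 14.45
position: [0.632, 0.0951, 0.3301]
tool_rot: [0.739, 0.673, -0.001, -0.001]
ft_force: [0.2, -0.3, 0.1]
width: 0.528
finger_force: 0.0
```

```bash
python3 -c "
from h import *
st(); go(.6395,.096,.236,84.5)"
```

```text
t 14.45 p [632.   95.1 330.1] yaw 84.7 q [0.07 0.22 1.21 0.   1.71 0.16] F [ 0.2 -0.3  0.1] M [-0.02  0.09  0.01] w 45.1 f 0.0
shift [ 1.7  7.5 94.1] twist 0.2 or -359.8 q6 9.3
```

Request:
{"api": "drive_tool", "payload": {
  "steps": [
    [[1.7,7.5,40],0],
    [[1.7,7.5,80],0],
    [[1.7,7.5,94],0],
    [[1.7,7.5,94],0]
  ]
}}

```text
clock: 14.85
position: [0.6379, 0.096, 0.2333]
tool_rot: [0.737, 0.675, -0.003, -0.002]
ft_force: [0.2, 0.1, 0.6]
width: 0.528
finger_force: 0.0
```

Request:
{"api": "drive_tool", "payload": {
  "steps": [
    [[0,0,0],0],
    [[0,0,0],0],
    [[0,0,0],0],
    [[0,0,0],0]
  ],
  "fingers": 5
}}

```text
clock: 15.25
position: [0.6405, 0.0962, 0.2391]
tool_rot: [0.737, 0.675, 0.001, 0.001]
ft_force: [-3.1, 0.5, 3.8]
width: 0.166
finger_force: 58.6
```

```bash
python3 -c "
from h import *
st()"
```

```text
t 15.25 p [640.5  96.2 239.1] yaw 85.0 q [0.07 0.25 1.34 0.   1.55 0.16] F [-3.1  0.5  3.8] M [ 0.12  0.63 -0.37] w 14.2 f 58.6
```

Request:
{"api": "drive_tool", "payload": {
  "steps": [
    [[0,-9.9,-9.9],0],
    [[0,-21.3,-17.9],0],
    [[0,-33.9,-23.8],0],
    [[0,-47.4,-27.4],0],
    [[0,-61.3,-28.6],0],
    [[0,-75.2,-27.4],0],
    [[0,-88.7,-23.8],0],
    [[0,-101.3,-17.9],0]
  ]
}}

```text
clock: 16.05
position: [0.5428, 0.1072, 0.2596]
tool_rot: [0.737, 0.676, 0.006, 0.003]
ft_force: [6.9, -0.8, 7.8]
width: 0.16
finger_force: 65.3
```

Request:
{"api": "drive_tool", "payload": {
  "steps": [
    [[0,-11.4,8],0],
    [[0,-21.3,18],0],
    [[0,-29.3,29.3],0],
    [[0,-34,39],0],
    [[0,-35.2,42],0],
    [[0,-35.2,42],0],
    [[0,-35.2,42],0],
    [[0,-35.2,42],0]
  ]
}}

```text
clock: 16.85
position: [0.5063, 0.1092, 0.2156]
tool_rot: [0.737, 0.675, 0.003, 0.001]
ft_force: [1.8, 6.0, 2.8]
width: 0.157
finger_force: 69.7
```

```bash
python3 -c "
from h import *
st()
im=env.get_image('scene'); cv2.imwrite('pics/s4.png',cv2.resize(im['frame'][130:330,200:440],None,fx=3,fy=3))
for t in ('nozzle_1_mid','canister_mouth','pan'): print(t,[(round(x['score'],2),np.round(w(im,x['xyz']),3)) for x in env.mark_of(t,'scene')[:3]])"
```

```text
t 16.85 p [506.3 109.2 215.6] yaw 85.0 q [ 0.11 -0.09  1.74  0.    1.48  0.2 ] F [1.8 6.  2.8] M [ 0.89 -0.93 -0.77] w 13.4 f 69.7
nozzle_1_mid []
canister_mouth [(0.9, array([ 0.521, -0.012,  0.121]))]
pan [(0.96, array([ 0.481, -0.016, -0.002]))]
```

View pics/s4.png

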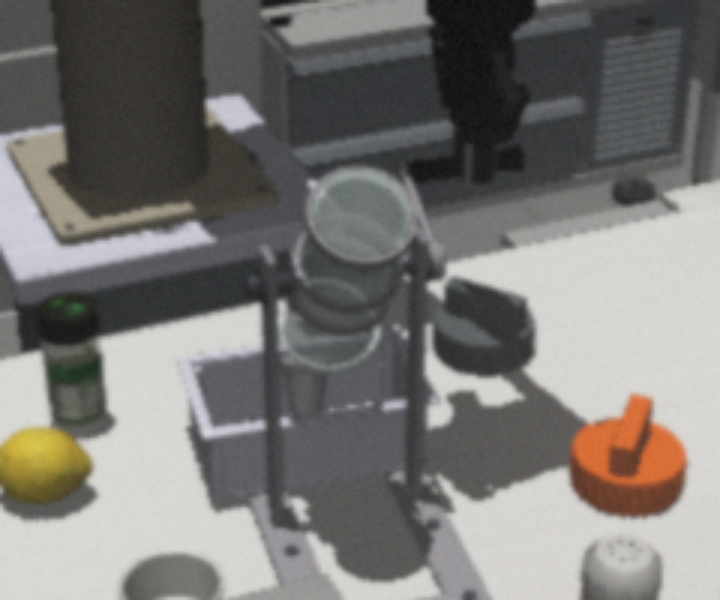

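The canister is fully tipped and looks empty; one nozzle shows in the pan below the mouth at (305,390). I'll check for the second from the top.

```bash
python3 -c "
from h import *
im=env.get_image('top'); cv2.imwrite('pics/t4.png',cv2.resize(im['frame'][220:325,240:390],None,fx=5,fy=5,interpolation=cv2.INTER_CUBIC))
for t in ('nozzle_1_mid','nozzle_1'): print(t,[(round(x['score'],2),np.round(w(im,x['xyz']),3)) for x in env.mark_of(t,'top')[:3]])"
```

```text
nozzle_1_mid [(0.58, array([0.503, 0.025, 0.019]))]
nozzle_1 [(0.84, array([0.526, 0.048, 0.025]))]
```

View pics/t4.png

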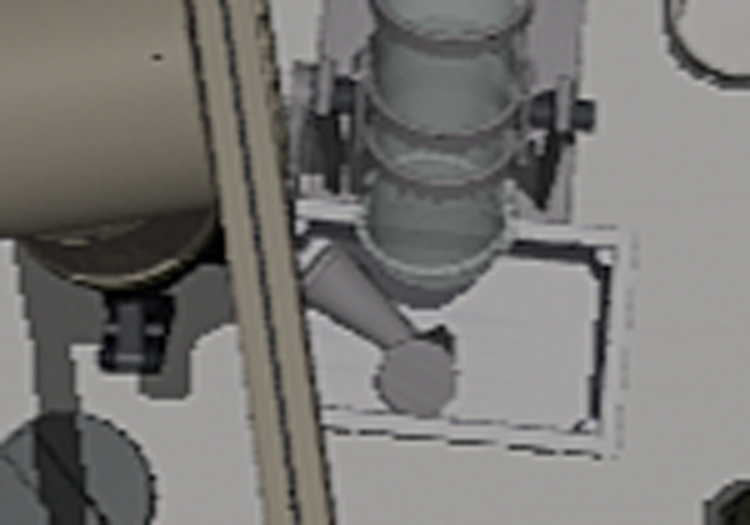

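Both nozzles are in the pan: one lying at (355,295), the other base up at (418,378). Swinging the canister back.

Request:
{"api": "drive_tool", "payload": {
  "steps": [
    [[0,5.9,-12.6],0],
    [[0,13.9,-24],0],
    [[0,23.8,-33.9],0],
    [[0,35.2,-42],0],
    [[0,47.8,-47.8],0],
    [[0,61.3,-51.4],0],
    [[0,75.2,-52.6],0],
    [[0,89.1,-51.4],0]
  ]
}}

```text
clock: 18.0
position: [0.5932, 0.0991, 0.2675]
tool_rot: [0.738, 0.675, 0.0, 0.001]
ft_force: [-11.5, -5.1, 10.1]
width: 0.163
finger_force: 66.5
```

Request:
{"api": "drive_tool", "payload": {
  "steps": [
    [[0,13.5,3.6],0],
    [[0,26.1,9.5],0],
    [[0,37.5,17.5],0],
    [[0,47.4,27.4],0],
    [[0,49.5,30],0],
    [[0,49.5,30],0],
    [[0,49.5,30],0]
  ]
}}

```text
clock: 18.7
position: [0.6412, 0.0931, 0.2383]
tool_rot: [0.738, 0.675, -0.001, 0.001]
ft_force: [-18.6, -11.0, 18.6]
width: 0.16
finger_force: 70.5
```

```bash
python3 -c "
from h import *
st()
im=env.get_image('scene')
for t in ('canister_mouth','crank_grip'): print(t,[(round(x['score'],2),np.round(w(im,x['xyz']),3)) for x in env.mark_of(t,'scene')[:3]])"
```

```text
t 18.7 p [641.2  93.1 238.3] yaw 84.8 q [ 0.07  0.26  1.33 -0.    1.55  0.16] F [-18.6 -11.   18.6] M [-1.81  3.2  -0.66] w 13.7 f 70.5
canister_mouth [(0.95, array([ 0.522, -0.01 ,  0.276]))]
crank_grip [(0.58, array([0.639, 0.092, 0.25 ]))]
```

Request:
{"api": "drive_tool", "payload": {
  "steps": [
    [[0,0,0],0],
    [[0,0,0],0],
    [[0,0,-40],0],
    [[0,0,-85],0],
    [[0,0,-85],-8],
    [[0,-50,-85],-16],
    [[0,-100,-85],-24],
    [[0,-120,-85],-32]
  ],
  "fingers": 40
}}

```text
clock: 19.65
position: [0.5197, 0.107, 0.3186]
tool_rot: [0.52, 0.854, -0.0, -0.001]
ft_force: [1.2, -1.0, 0.5]
width: 0.469
finger_force: 0.0
```

```bash
cat > capm.py <<'E'
from h import *
st()
im=env.get_image('top'); d=im['range_z']; 
v,u=np.mgrid[0:480,0:640]; Rm=R.from_quat(im['rotation']).as_matrix()
P=np.stack([(u-im['cx'])/im['fx']*d,-(v-im['cy'])/im['fy']*d,-d],-1)@Rm.T+im['position']
m=(abs(P[...,0]-.412)<.06)&(abs(P[...,1]-.175)<.06)
for lo,hi in((.045,.07),(.02,.07)):
    q=P[m&(P[...,2]>lo)&(P[...,2]<hi)]; 
    if len(q)<10: print(len(q)); continue
    e=cv2.minAreaRect(q[:,:2].astype(np.float32)*1000); dv=np.linalg.svd(q[:,:2]-q[:,:2].mean(0),full_matrices=False)[2][0]
    print(len(q),q.mean(0).round(4),np.degrees(np.arctan2(dv[1],dv[0])).round(1),np.round(np.array(e[0]+e[1]+(e[2],)),1))
for c in('top','scene'):
    im=env.get_image(c)
    for t in('cap','cap_grip'):
        print(c,t,[np.round(w(im,x['xyz'])*1e3,1) for x in env.mark_of(t,c)[:3]])
E
python3 capm.py
```

```text
t 19.65 p [519.7 107.  318.6] yaw 117.4 q [ 0.11 -0.08  1.54  0.    1.68 -0.37] F [ 1.2 -1.   0.5] M [ 0.02 -0.02  0.01] w 40.1 f 0.0
224 [0.4121 0.1731 0.0559] -142.9 [412.6 173.8  70.7  18.2  37. ]
940 [0.4115 0.1723 0.0356] 166.4 [412.1 173.3  82.6  84.   16. ]
top cap [array([410.6, 176.5,  -1.7])]
top cap_grip [array([408.5, 171.1,  41.1]), array([522.8, -12.5, 277. ])]
scene cap [array([616.7, 193.3,  -2.4]), array([564.6, -13.5, 200.7])]
scene cap_grip [array([417.1, 174.8,  43. ]), array([616.7, 191.3,  41.3])]
```

Cap lies flat at (0.412, 0.173), bar yaw −143°. Going there to regrip; I'll test a gentle squeeze so the bar can pivot between the pads.

```bash
python3 -c "
from h import *
go(.412,.1735,.12,-143)
im=env.get_image('top'); d=im['range_z']
v,u=np.mgrid[0:480,0:640]; Rm=R.from_quat(im['rotation']).as_matrix()
P=np.stack([(u-im['cx'])/im['fx']*d,-(v-im['cy'])/im['fy']*d,-d],-1)@Rm.T+im['position']
for y0 in (.037,-.067):
    m=(abs(P[...,1]-y0)<.012)&(abs(P[...,2]-.225)<.012)&(abs(P[...,0]-.567)<.08); q=P[m]; print(len(q),q.min(0).round(3) if len(q) else '',q.max(0).round(3) if len(q) else '')
"
```

```text
shift [110.3 -69.  199.3] twist -100.1 or 259.9 q6 -20.9
95 [0.559 0.031 0.213] [0.607 0.049 0.237]
45 [ 0.548 -0.073  0.213] [ 0.572 -0.057  0.228]
```

Request:
{"api": "drive_tool", "payload": {
  "steps": [
    [[48,-20,0],-8.5],
    [[90,-50,20],-17],
    [[110,-69,60],-25.5],
    [[110,-69,100],-34],
    [[110,-69,140],-42.5],
    [[110,-69,180],-51],
    [[110,-69,199],-59.5],
    [[110,-69,199],-68]
  ]
}}

```text
clock: 20.85
position: [0.4087, 0.1723, 0.1161]
tool_rot: [-0.046, 0.999, -0.001, -0.003]
ft_force: [0.6, -0.0, 0.1]
width: 0.468
finger_force: 0.0
```

Request:
{"api": "drive_tool", "payload": {
  "steps": [
    [[0,0,0],-8.5],
    [[0,0,0],-17],
    [[0,0,0],-25.5],
    [[0,0,0],-32],
    [[0,0,0],-32]
  ]
}}

```text
clock: 21.35
position: [0.4115, 0.173, 0.1201]
tool_rot: [-0.318, 0.948, 0.0, -0.0]
ft_force: [-0.7, -0.7, -0.6]
width: 0.47
finger_force: 0.0
```

```bash
python3 -c "
from h import *
st();go(.412,.1735,.043,-143)"
```

```text
t 21.35 p [411.5 173.  120.1] yaw -143.0 q [ 0.28 -0.21  2.03  0.    1.33 -1.93] F [-0.7 -0.7 -0.6] M [ 0.03 -0.05  0.01] w 40.1 f 0.0
shift [-0.7  0.1 77.1] twist 0.0 or -360.0 q6 -110.8
```

Request:
{"api": "drive_tool", "payload": {
  "steps": [
    [[-0.7,0,40],0],
    [[-0.7,0,70],0],
    [[-0.7,0,77],0],
    [[-0.7,0,77],0]
  ]
}}

```text
clock: 21.75
position: [0.4107, 0.1731, 0.0423]
tool_rot: [-0.316, 0.949, 0.0, -0.002]
ft_force: [0.2, -0.6, 0.7]
width: 0.471
finger_force: 0.0
```

Request:
{"api": "drive_tool", "payload": {
  "steps": [
    [[0,0,0],0],
    [[0,0,0],0],
    [[0,0,0],0],
    [[0,0,0],0]
  ],
  "fingers": 16
}}

```text
clock: 22.15
position: [0.4133, 0.1739, 0.0452]
tool_rot: [-0.317, 0.948, -0.0, 0.002]
ft_force: [-1.0, 0.2, 6.5]
width: 0.196
finger_force: 40.2
```

```bash
python3 -c "
from h import *
st()"
```

```text
t 22.15 p [413.3 173.9  45.2] yaw -143.0 q [ 0.28 -0.11  2.09 -0.    1.16 -1.93] F [-1.   0.2  6.5] M [-0.06  0.14  0.  ] w 16.7 f 40.2
```

Request:
{"api": "drive_tool", "payload": {
  "steps": [
    [[0,0,0],0],
    [[0,0,0],0],
    [[0,0,0],0]
  ],
  "fingers": 17.2
}}

```text
clock: 22.45
position: [0.4133, 0.174, 0.0452]
tool_rot: [-0.317, 0.948, -0.0, 0.002]
ft_force: [-1.1, -0.6, 6.1]
width: 0.201
finger_force: 24.6
```

```bash
python3 -c "
from h import *
st()"
```

```text
t 22.45 p [413.3 174.   45.2] yaw -143.0 q [ 0.28 -0.11  2.09 -0.    1.16 -1.93] F [-1.1 -0.6  6.1] M [-0.01  0.03 -0.02] w 17.2 f 24.6
```

Request:
{"api": "drive_tool", "payload": {
  "steps": [
    [[0,0,0],0],
    [[0,0,-20],0],
    [[0,0,-65],0],
    [[0,0,-115],0],
    [[0,0,-165],0],
    [[0,0,-215],0],
    [[0,0,-265],0],
    [[0,0,-315],0]
  ],
  "fingers": 15
}}

```text
clock: 23.25
position: [0.4112, 0.1734, 0.3612]
tool_rot: [-0.317, 0.948, -0.0, 0.001]
ft_force: [1.0, -0.3, -0.6]
width: 0.189
finger_force: 58.8
```

```bash
python3 -c "
from h import *
st();go(.526,-.011,.355,-143)"
```

```text
t 23.25 p [411.2 173.4 361.2] yaw -143.0 q [ 0.28 -0.31  1.67 -0.    1.78 -1.93] F [ 1.  -0.3 -0.6] M [ 0.03 -0.01  0.05] w 16.1 f 58.8
shift [  19.2 -216.4    6.3] twist -0.0 or 360.0 q6 -110.7
```

Request:
{"api": "drive_tool", "payload": {
  "steps": [
    [[4,-48,0],0],
    [[8,-96,0],0],
    [[13,-144,0],0],
    [[17,-192,0],0],
    [[19,-216,0],0],
    [[19,-216,6],0],
    [[19,-216,6],0]
  ]
}}

```text
clock: 23.95
position: [0.526, -0.0107, 0.3515]
tool_rot: [-0.316, 0.949, 0.001, -0.001]
ft_force: [-0.4, 0.4, -0.8]
width: 0.188
finger_force: 58.9
```

Request:
{"api": "drive_tool", "payload": {
  "steps": [
    [[0,0,0],0],
    [[0,0,0],0]
  ],
  "fingers": 17.8
}}

```text
clock: 24.15
position: [0.5261, -0.0094, 0.3529]
tool_rot: [-0.318, 0.948, -0.0, 0.0]
ft_force: [0.8, 0.4, -1.3]
width: 0.213
finger_force: 5.9
```

```bash
python3 -c "
from h import *
st();go(.526,-.011,.330,-143);go(.526,-.011,.318,-143);go(.512,-.0095,.306,-143)
im=env.get_image('scene'); print([(round(x['score'],2),np.round(w(im,x['xyz']),3)) for x in env.mark_of('cap','scene')[:3]]);print([(round(x['score'],2),np.round(w(im,x['xyz']),3)) for x in env.mark_of('canister_mouth','scene')[:3]])"
```

```text
t 24.15 p [526.1  -9.4 352.9] yaw -142.9 q [-0.12 -0.09  1.49  0.    1.74 -2.33] F [ 0.8  0.4 -1.3] M [ 0.04 -0.   -0.01] w 18.2 f 5.9
shift [ 1.1 -1.2 22.9] twist 0.1 or -359.9 q6 -133.7
shift [ 1.1 -1.2 34.9] twist 0.1 or -359.9 q6 -133.7
shift [11.3  8.4 46.9] twist 0.1 or -359.9 q6 -133.7
[(0.74, array([ 0.523, -0.009,  0.307]))]
[(0.87, array([ 0.524, -0.008,  0.277]))]
```

Request:
{"api": "drive_tool", "payload": {
  "steps": [
    [[0,-1,10],0],
    [[0,-1,18],0],
    [[0,-1,24],0],
    [[0,-1,28],0]
  ]
}}

```text
clock: 24.7
position: [0.5266, -0.0112, 0.3229]
tool_rot: [-0.317, 0.948, 0.0, -0.001]
ft_force: [0.6, -0.2, -1.0]
width: 0.215
finger_force: 5.9
```

```bash
python3 -c "
from h import *
st()
im=env.get_image('scene'); print([(round(x['score'],2),np.round(w(im,x['xyz']),3)) for x in env.mark_of('cap','scene')[:1]])
cv2.imwrite('pics/s5.png',cv2.resize(im['frame'][120:280,240:400],None,fx=3.7,fy=3.7))
"
```

```text
t 24.7 p [526.6 -11.2 322.9] yaw -143.0 q [-0.12 -0.09  1.54  0.    1.69 -2.33] F [ 0.6 -0.2 -1. ] M [-0.01  0.03  0.02] w 18.4 f 5.9
[(0.9, array([0.615, 0.193, 0.001]))]
```

View pics/s5.png

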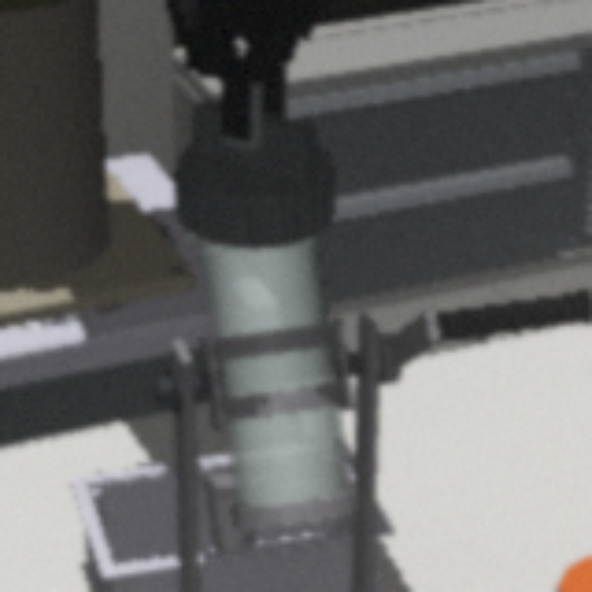

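The cap hangs level over the mouth at (255,190), centred on the tube with no contact yet. Now hooking and tilting it on with the light grip.

Request:
{"api": "drive_tool", "payload": {
  "steps": [
    [[0,0,4],0],
    [[1,1,7],0],
    [[2.5,2.5,9],0],
    [[4.5,4.5,11],0]
  ]
}}

```text
clock: 25.2
position: [0.5213, -0.0106, 0.314]
tool_rot: [-0.317, 0.948, -0.001, 0.001]
ft_force: [2.8, -1.5, 1.7]
width: 0.207
finger_force: 15.6
```

Request:
{"api": "drive_tool", "payload": {
  "steps": [
    [[1.5,1.5,1.5],0],
    [[3,3,3],0],
    [[4.5,4.2,4.5],0],
    [[6,5.5,6],0],
    [[6,5.5,6],0]
  ]
}}

```text
clock: 25.7
position: [0.5134, -0.0094, 0.3095]
tool_rot: [-0.317, 0.948, -0.001, 0.002]
ft_force: [0.6, 0.9, 8.9]
width: 0.212
finger_force: 27.2
```

```bash
python3 -c "
from h import *
st()
im=env.get_image('scene')
for t in ('cap','crank_grip','cap_grip'): print([(round(x['score'],2),np.round(w(im,x['xyz']),3)) for x in env.mark_of(t,'scene')[:2]])
cv2.imwrite('pics/s6.png',cv2.resize(im['frame'][120:280,240:400],None,fx=3.7,fy=3.7))
"
```

```text
t 25.7 p [513.4  -9.4 309.5] yaw -143.0 q [-0.12 -0.13  1.61  0.    1.66 -2.33] F [0.6 0.9 8.9] M [-0.1  -0.6   0.03] w 18.1 f 27.2
[(0.97, array([ 0.618,  0.194, -0.   ])), (0.57, array([ 0.519, -0.015,  0.264]))]
[(0.77, array([0.636, 0.093, 0.258]))]
[(0.66, array([0.617, 0.19 , 0.038])), (0.59, array([ 0.515, -0.013,  0.308]))]
```

View pics/s6.png

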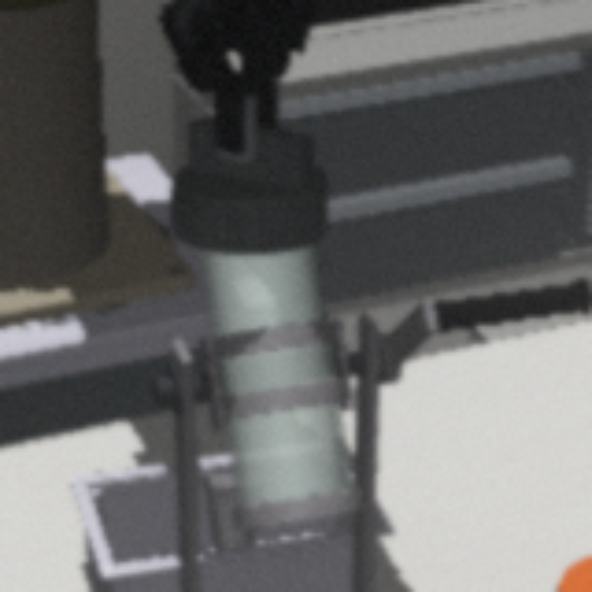

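Request:
{"api": "drive_tool", "payload": {
  "steps": [
    [[0,0,0],0],
    [[0,0,0],0],
    [[0,0,0],0]
  ],
  "fingers": 24
}}

```text
clock: 26.2
position: [0.512, -0.0093, 0.3067]
tool_rot: [-0.317, 0.948, 0.001, -0.001]
ft_force: [-0.4, 1.1, 1.3]
width: 0.28
finger_force: 0.8
```

```bash
python3 -c "
from h import *
st()
avg(['cap','crank_grip','cap_grip','canister_mouth'],('scene','top'),2,near=dict(canister_mouth=[.52,-.01,.28],crank_grip=[.64,.09,.255],cap=[.525,-.009,.262],cap_grip=[.511,-.011,.304]),rad=.05)"
```

```text
t 26.2 p [512.   -9.3 306.7] yaw -143.0 q [-0.12 -0.13  1.61  0.    1.66 -2.33] F [-0.4  1.1  1.3] M [0.17 0.17 0.01] w 23.9 f 0.8
cap scene 2 [520.4 -14.3 262.1] [1.3 1.7 3.1]
cap top 2 [521.  -10.3 261.2] [0.4 0.9 0.8]
crank_grip scene 2 [634.4  90.5 258.3] [0.9 0.3 0.2]
crank_grip top 2 [639.1  88.  256.6] [0.9 0.5 1.1]
cap_grip scene 2 [512.7  -6.6 303.8] [0.2 1.3 0.7]
cap_grip top 2 [507.3 -12.1 305.9] [1.9 0.5 0.6]
canister_mouth scene 2 [516.7  -8.2 274.8] [0.6 0.2 0.3]
```

Request:
{"api": "drive_tool", "payload": {
  "steps": [
    [[0,0,0],0],
    [[0,0,-4],0],
    [[0,0,-4],0],
    [[0,0,-4],0]
  ],
  "fingers": 44
}}

```text
clock: 27.6
position: [0.5129, -0.0098, 0.3118]
tool_rot: [-0.317, 0.948, -0.0, 0.0]
ft_force: [0.8, -0.3, -0.4]
width: 0.516
finger_force: 0.0
```

```bash
python3 -c "
from h import *
st()
avg(['cap','crank_grip','cap_grip'],('scene','top'),2,near=dict(canister_mouth=[.52,-.01,.28],crank_grip=[.64,.09,.255],cap=[.525,-.009,.262],cap_grip=[.511,-.011,.304]),rad=.05)
im=env.get_image('scene')
cv2.imwrite('pics/s7.png',cv2.resize(im['frame'][120:280,240:400],None,fx=3.7,fy=3.7))"
```

```text
t 27.6 p [512.9  -9.8 311.8] yaw -143.0 q [-0.12 -0.13  1.6  -0.    1.67 -2.33] F [ 0.8 -0.3 -0.4] M [ 0.04  0.02 -0.02] w 44.1 f 0.0
cap scene 2 [520.3 -13.6 261. ] [0.8 1.1 0.9]
cap top 1 [520.7 -10.9 259.1] [0. 0. 0.]
crank_grip scene 2 [635.   91.5 255.8] [0.2 0.2 1. ]
crank_grip top 2 [639.1  88.4 253.6] [0.3 2.1 0.5]
cap_grip scene 2 [514.4  -9.4 305. ] [1.3 0.8 0.7]
cap_grip top 2 [509.   -9.6 303.5] [2.9 0.1 0.1]
```

View pics/s7.png

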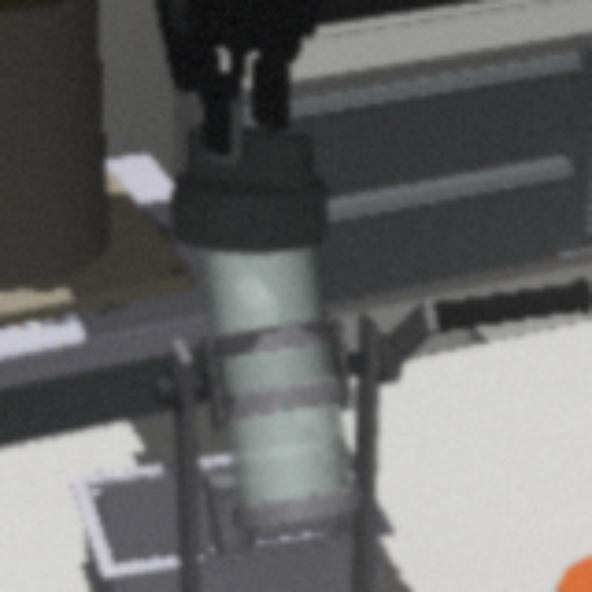

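The cap is on the neck but tilted about 15° too upright, and the canister has moved forward about 4°. I'll press the cap's front edge down and back with closed fingers. That line runs through the pivot, so it also pushes the canister against its stop.

Request:
{"api": "drive_tool", "payload": {
  "steps": [
    [[0,0,-25],0],
    [[10,13,-25],0],
    [[21,27,-25],0],
    [[21,27,-10],0],
    [[21,27,5],0],
    [[21,27,18],0],
    [[21,27,26],0],
    [[21,27,26],0]
  ],
  "fingers": 0
}}

```text
clock: 29.25
position: [0.4786, -0.0004, 0.2827]
tool_rot: [-0.317, 0.948, 0.001, -0.002]
ft_force: [-0.9, 2.1, -0.5]
width: -0.004
finger_force: 1.3
```

```bash
python3 -c "
from h import *
st()"
```

```text
t 29.25 p [ 4.786e+02 -4.000e-01  2.827e+02] yaw -143.0 q [-0.11 -0.21  1.73  0.    1.63 -2.32] F [-0.9  2.1 -0.5] M [ 0.33  0.16 -0.02] w -0.3 f 1.3
```

Request:
{"api": "drive_tool", "payload": {
  "steps": [
    [[-1,-0.8,2],0],
    [[-2,-1.6,4],0],
    [[-3,-2.4,6],0],
    [[-4,-3.2,8],0]
  ]
}}

```text
clock: 29.65
position: [0.4845, -0.0005, 0.2787]
tool_rot: [-0.317, 0.948, 0.0, -0.0]
ft_force: [-13.8, 4.6, 11.3]
width: 0.001
finger_force: 9.3
```

Request:
{"api": "drive_tool", "payload": {
  "steps": [
    [[-1,-0.8,1.5],0],
    [[-2,-1.6,3],0],
    [[-2,-1.6,3],0]
  ]
}}

```text
clock: 29.95
position: [0.4852, 0.0001, 0.2763]
tool_rot: [-0.317, 0.948, 0.001, -0.002]
ft_force: [-24.0, 7.0, 13.9]
width: 0.0
finger_force: 15.0
```

```bash
cat > m.py <<'E'
from h import *
st()
avg(['cap','crank_grip','cap_grip'],('scene',),2,near=dict(canister_mouth=[.52,-.01,.28],crank_grip=[.64,.09,.255],cap=[.525,-.009,.262],cap_grip=[.511,-.011,.300]),rad=.05)
E
python3 m.py
```

```text
t 29.95 p [4.852e+02 1.000e-01 2.763e+02] yaw -143.0 q [-0.11 -0.19  1.73  0.    1.62 -2.32] F [-24.    7.   13.9] M [ 0.94  3.24 -0.18] w 0.0 f 15.0
cap scene 2 [530.9 -15.9 259.1] [1.4 0.2 0.9]
crank_grip scene 2 [637.2  90.6 253.4] [1.3 0.4 1. ]
cap_grip scene 2 [520.2  -9.5 302.8] [0.1 1.7 1.2]
```

Request:
{"api": "drive_tool", "payload": {
  "steps": [
    [[0,0,2],0],
    [[0,0,4],0],
    [[0,0,6],0],
    [[0,0,8],0],
    [[0,0,8],0]
  ]
}}

```text
clock: 30.85
position: [0.4855, -0.0006, 0.2732]
tool_rot: [-0.317, 0.948, -0.0, -0.0]
ft_force: [-40.0, 5.3, 43.0]
width: -0.0
finger_force: 33.6
```

```bash
python3 m.py
```

```text
t 30.85 p [485.5  -0.6 273.2] yaw -143.0 q [-0.11 -0.2   1.73 -0.    1.61 -2.32] F [-40.    5.3  43. ] M [ 0.32  5.39 -0.35] w -0.0 f 33.6
cap scene 2 [530.  -16.2 260.4] [0.5 1.7 0.3]
crank_grip scene 2 [637.9  91.7 254. ] [1.4 1.6 1.2]
cap_grip scene 2 [524.4  -9.  278.8] [ 6.   0.8 19.3]
```

Request:
{"api": "drive_tool", "payload": {
  "steps": [
    [[0,0,-15],0],
    [[10,8,-40],0],
    [[50,30,-70],0],
    [[95,60,-80],0],
    [[95,60,-80],0]
  ],
  "fingers": 30
}}

```text
clock: 31.75
position: [0.3739, -0.0105, 0.3503]
tool_rot: [-0.317, 0.948, -0.002, 0.003]
ft_force: [1.1, -0.8, 0.2]
width: 0.353
finger_force: 0.0
```

```bash
cat > plane.py <<'E'
from h import *
st()
im=env.get_image('top'); d=im['range_z']
v,u=np.mgrid[0:480,0:640]; Rm=R.from_quat(im['rotation']).as_matrix()
P=np.stack([(u-im['cx'])/im['fx']*d,-(v-im['cy'])/im['fy']*d,-d],-1)@Rm.T+im['position']
m=(abs(P[...,0]-.512)<.06)&(abs(P[...,1]+.01)<.05)&(P[...,2]>.24)&(P[...,2]<.34)
q=P[m]; print(len(q),q.min(0).round(3),q.max(0).round(3))
rng=np.random.default_rng(0); pts=q.copy()
for k in range(3):
    best=None
    for _ in range(600):
        a=pts[rng.choice(len(pts),3,False)]; n=np.cross(a[1]-a[0],a[2]-a[0]); L=np.linalg.norm(n)
        if L<1e-5: continue
        n/=L; i=abs((pts-a[0])@n)<.002
        if best is None or i.sum()>best.sum(): best=i
    c=pts[best].mean(0); n=np.linalg.svd(pts[best]-c,full_matrices=False)[2][2]; n*=np.sign(n[2])
    ext=pts[best]-c; dv=np.linalg.svd(ext,full_matrices=False)
    print(best.sum(),c.round(4),'n',n.round(3),'tilt',np.degrees(np.arccos(n[2])).round(1),'long axis yaw',np.degrees(np.arctan2(dv[2][0][1],dv[2][0][0])).round(1),'sv',(dv[1]/np.sqrt(len(ext))).round(4))
    pts=pts[~best]
    if len(pts)<30: break
E
python3 plane.py; python3 m.py
```

```text
t 31.75 p [373.9 -10.5 350.3] yaw -143.0 q [-0.16 -0.52  1.84 -0.    1.81 -2.38] F [ 1.1 -0.8  0.2] M [-0.02 -0.    0.03] w 30.1 f 0.0
1461 [ 0.473 -0.057  0.241] [0.572 0.03  0.325]
507 [ 0.5137 -0.015   0.2876] n [-0.68  -0.112  0.725] tilt 43.6 long axis yaw 115.4 sv [0.0242 0.0205 0.0011]
181 [ 0.5088 -0.0193  0.2979] n [ 0.498 -0.774  0.39 ] tilt 67.1 long axis yaw -141.8 sv [0.0239 0.016  0.001 ]
169 [ 0.513  -0.0167  0.2827] n [-0.679 -0.108  0.726] tilt 43.5 long axis yaw 116.0 sv [0.0257 0.0213 0.0008]
t 31.8 p [374.3 -10.5 349.6] yaw -143.1 q [-0.16 -0.52  1.84 -0.    1.81 -2.38] F [ 1.2 -0.6  0.5] M [-0.01 -0.08  0.  ] w 29.9 f 0.0
cap scene 2 [529.5 -11.8 262.1] [0.4 1.8 0.6]
crank_grip scene 2 [638.1  92.9 255.3] [0.7 0.8 0.1]
cap_grip scene 2 [501.1 -18.  294.7] [0.3 0.5 1.7]
```

```bash
python3 -c "
from h import *
go(.510,-.0097,.35,-142);go(.510,-.0097,.302,-142)"
```

```text
shift [-107.5  -80.5   -4.9] twist -1.0 or 359.0 q6 -136.4
shift [-107.6  -80.6   43.1] twist -1.0 or 359.0 q6 -136.4
```

Request:
{"api": "drive_tool", "payload": {
  "steps": [
    [[-35,-27,-5],0],
    [[-72,-54,-5],0],
    [[-107,-80.5,-5],0],
    [[-107,-80.5,-5],0],
    [[-107,-80.5,15],0],
    [[-107,-80.5,35],0],
    [[-107,-80.5,44],0],
    [[-107,-80.5,44],0]
  ],
  "fingers": 38
}}

```text
clock: 33.0
position: [0.5083, -0.01, 0.3007]
tool_rot: [-0.317, 0.948, 0.001, -0.001]
ft_force: [0.8, 0.1, 0.2]
width: 0.448
finger_force: 0.0
```

Request:
{"api": "drive_tool", "payload": {
  "steps": [
    [[0,0,0],0],
    [[0,0,0],0],
    [[0,0,0],0]
  ],
  "fingers": 19.5
}}

```text
clock: 33.3
position: [0.5096, -0.0094, 0.3052]
tool_rot: [-0.317, 0.948, -0.0, 0.002]
ft_force: [-4.6, 4.1, 6.1]
width: 0.238
finger_force: 31.7
```

```bash
python3 m.py
```

```text
t 33.3 p [509.6  -9.4 305.2] yaw -143.0 q [-0.12 -0.14  1.62  0.    1.65 -2.34] F [-4.6  4.1  6.1] M [ 0.46  0.63 -0.13] w 20.3 f 31.7
cap scene 2 [528.3 -12.4 260. ] [2.2 0.1 1.4]
crank_grip scene 2 [639.4  91.4 251.3] [1.7 1.2 0.2]
cap_grip scene 2 [502.4 -21.1 293.3] [0.8 0.7 0.4]
```

Request:
{"api": "drive_tool", "payload": {
  "steps": [
    [[0,0,0],0],
    [[-3,0,0],0],
    [[-6,0,0],0],
    [[-9,0,0],0],
    [[-9,0,0],0]
  ],
  "fingers": 18
}}

```text
clock: 34.2
position: [0.5166, -0.0057, 0.3063]
tool_rot: [-0.317, 0.949, -0.002, 0.001]
ft_force: [-9.6, -3.2, 12.6]
width: 0.226
finger_force: 51.5
```

```bash
python3 m.py; python3 plane.py | tail -3
```

```text
t 34.2 p [516.6  -5.7 306.3] yaw -143.1 q [-0.11 -0.12  1.6  -0.    1.65 -2.32] F [-9.6 -3.2 12.6] M [-1.13  1.45 -0.58] w 19.3 f 51.5
cap scene 2 [531.1 -10.9 263.5] [0.3 0.7 0.1]
crank_grip scene 2 [636.9  91.6 252.5] [0.5 0.3 0.8]
cap_grip scene 1 [509.6 -12.1 302.4] [0. 0. 0.]
216 [ 0.4998 -0.0218  0.2762] n [-0.514 -0.067  0.855] tilt 31.2 long axis yaw 112.2 sv [0.0249 0.0092 0.0011]
101 [ 0.4888 -0.0249  0.3005] n [-0.564 -0.102  0.82 ] tilt 35.0 long axis yaw -137.3 sv [0.0102 0.0055 0.0011]
60 [ 0.4993 -0.0219  0.2755] n [-0.571  0.019  0.821] tilt 34.9 long axis yaw 114.3 sv [0.026  0.009  0.0009]
```

Request:
{"api": "drive_tool", "payload": {
  "steps": [
    [[-0.1,-1.3,1],8],
    [[-0.1,-2.5,1.5],16],
    [[0,-3.7,2],24],
    [[0.3,-4.8,2.3],32]
  ]
}}

```text
clock: 35.05
position: [0.5204, -0.0086, 0.3031]
tool_rot: [-0.041, 0.999, -0.0, 0.003]
ft_force: [2.7, 1.0, 3.6]
width: 0.216
finger_force: 12.9
```

```bash
python3 m.py; python3 plane.py | tail -3
```

```text
t 35.05 p [520.4  -8.6 303.1] yaw -175.3 q [-0.12 -0.11  1.6   0.    1.65 -1.77] F [2.7 1.  3.6] M [ 0.16 -0.43  0.14] w 18.4 f 12.9
cap scene 1 [531.1 -10.9 254.9] [0. 0. 0.]
crank_grip scene 2 [636.9  90.8 252.9] [1.  1.1 0.7]
cap_grip scene 2 [509.9 -12.1 292.6] [1.2 0.9 0.2]
245 [ 0.5011 -0.0122  0.2713] n [-0.552  0.01   0.834] tilt 33.5 long axis yaw 93.9 sv [0.0253 0.0104 0.0011]
92 [ 0.4876 -0.0116  0.294 ] n [-0.451 -0.213  0.867] tilt 29.9 long axis yaw -169.2 sv [0.0103 0.0049 0.001 ]
83 [ 0.5032 -0.0079  0.2688] n [-0.552  0.006  0.834] tilt 33.5 long axis yaw 90.5 sv [0.0264 0.0107 0.0009]
```

The cap has dropped onto the neck, aligned at about 31–33° tilt and at full depth. I'll recentre on the bar and keep turning clockwise to the stop.

Request:
{"api": "drive_tool", "payload": {
  "steps": [
    [[0,0,0],0],
    [[0,0,0],0],
    [[7,1,2],0],
    [[7,1,7],0],
    [[7,1,7],0]
  ],
  "fingers": 26
}}

```text
clock: 36.0
position: [0.5113, -0.0082, 0.2918]
tool_rot: [-0.044, 0.999, 0.0, -0.001]
ft_force: [-0.7, -0.2, -0.1]
width: 0.31
finger_force: 0.0
```

Request:
{"api": "drive_tool", "payload": {
  "steps": [
    [[0,0,0],0],
    [[0,0,0],0],
    [[0,0,0],0]
  ],
  "fingers": 14
}}

```text
clock: 36.3
position: [0.512, -0.0085, 0.2929]
tool_rot: [-0.043, 0.999, -0.0, -0.0]
ft_force: [0.2, -2.5, -0.8]
width: 0.201
finger_force: 57.4
```

```bash
python3 m.py; python3 plane.py | tail -3
```

```text
t 36.3 p [512.   -8.5 292.9] yaw -175.0 q [-0.12 -0.13  1.63 -0.    1.63 -1.77] F [ 0.2 -2.5 -0.8] M [-0.45  0.01 -0.08] w 17.1 f 57.4
cap scene 2 [533.5 -10.8 256. ] [1.2 2.2 0.9]
crank_grip scene 1 [636.2  89.6 253.9] [0. 0. 0.]
cap_grip scene 2 [511.5 -11.7 295.2] [0.8 3.  1. ]
154 [ 0.4964 -0.0108  0.268 ] n [-0.554  0.034  0.832] tilt 33.7 long axis yaw 94.8 sv [0.0246 0.0078 0.0011]
61 [ 0.4845 -0.01    0.2913] n [-0.648 -0.105  0.754] tilt 41.0 long axis yaw 177.5 sv [0.0076 0.0047 0.0011]
44 [ 0.4989 -0.0113  0.2659] n [-0.555  0.026  0.831] tilt 33.8 long axis yaw 90.1 sv [0.0261 0.0076 0.0008]
```

Request:
{"api": "drive_tool", "payload": {
  "steps": [
    [[0,0,0],8],
    [[0,0,0],16],
    [[0,0,0],24],
    [[0,0,0],32],
    [[0,0,0],40],
    [[0,0,0],48],
    [[0,0,0],56],
    [[0,0,0],56]
  ]
}}

```text
clock: 37.55
position: [0.5115, -0.0082, 0.296]
tool_rot: [0.432, 0.902, -0.0, 0.001]
ft_force: [-12.9, -6.3, 15.4]
width: 0.196
finger_force: 115.0
```

```bash
python3 m.py; python3 plane.py | tail -3
```

```text
t 37.55 p [511.5  -8.2 296. ] yaw 128.8 q [-0.12 -0.13  1.63 -0.    1.64 -0.79] F [-12.9  -6.3  15.4] M [0.14 1.38 1.84] w 16.7 f 115.0
cap scene 2 [532.2 -12.3 257.5] [0.4 0.2 0.3]
crank_grip scene 2 [637.6  91.4 253.5] [1.4 0.2 0.3]
cap_grip scene 2 [515.   -6.5 294.8] [2.4 0.1 0.8]
74 [ 0.4963 -0.0038  0.2713] n [-0.425  0.117  0.898] tilt 26.1 long axis yaw -93.9 sv [0.0217 0.0113 0.0011]
45 [0.4936 0.0148 0.2963] n [-0.489  0.16   0.857] tilt 31.0 long axis yaw -109.2 sv [0.0054 0.0042 0.001 ]
37 [ 0.4951 -0.006   0.2674] n [-0.459  0.113  0.881] tilt 28.2 long axis yaw -93.1 sv [0.0197 0.0106 0.0009]
```

Request:
{"api": "drive_tool", "payload": {
  "steps": [
    [[0,0,0],-2],
    [[0,0,0],-2],
    [[0,0,0],-2],
    [[0,0,0],-2]
  ],
  "fingers": 25
}}

```text
clock: 38.4
position: [0.5119, -0.0081, 0.2928]
tool_rot: [0.415, 0.91, 0.0, -0.0]
ft_force: [-1.0, -0.1, -0.1]
width: 0.292
finger_force: 0.4
```

```bash
python3 m.py; python3 plane.py | tail -3
```

```text
t 38.4 p [511.9  -8.1 292.8] yaw 130.9 q [-0.12 -0.13  1.63  0.    1.63 -0.83] F [-1.  -0.1 -0.1] M [-0.04  0.18 -0.01] w 24.9 f 0.4
cap scene 2 [534.4 -10.3 254.4] [0.9 1.7 0.8]
crank_grip scene 2 [637.2  91.7 251.1] [0.3 0.  0.8]
cap_grip scene 2 [515.   -9.3 293. ] [1.8 0.1 1.7]
88 [4.979e-01 4.000e-04 2.679e-01] n [-0.496  0.059  0.866] tilt 30.0 long axis yaw -108.9 sv [0.0221 0.0103 0.0011]
45 [0.492  0.0111 0.2948] n [-0.471 -0.01   0.882] tilt 28.1 long axis yaw 82.4 sv [0.006  0.0046 0.001 ]
31 [ 0.4981 -0.0044  0.2697] n [-0.267  0.075  0.961] tilt 16.1 long axis yaw -102.1 sv [0.0227 0.011  0.001 ]
```

Request:
{"api": "drive_tool", "payload": {
  "steps": [
    [[0,-0.5,0],8],
    [[0,-1,0],16],
    [[-0.5,-1.8,0],24],
    [[-0.5,-1.8,0],32],
    [[-0.5,-1.8,0],40],
    [[-0.5,-1.8,0],40]
  ]
}}

```text
clock: 39.45
position: [0.511, -0.0098, 0.2932]
tool_rot: [0.702, 0.712, 0.0, 0.0]
ft_force: [-1.3, -0.7, 1.1]
width: 0.294
finger_force: 1.6
```

```bash
python3 m.py; python3 plane.py | tail -3
```

```text
t 39.45 p [511.   -9.8 293.2] yaw 90.8 q [-0.12 -0.13  1.64  0.    1.63 -0.13] F [-1.3 -0.7  1.1] M [0.03 0.19 0.01] w 25.1 f 1.6
cap scene 2 [532.4  -9.9 255.2] [0.2 1.3 0.7]
crank_grip scene 2 [638.7  91.2 253.4] [1.7 0.8 0.4]
cap_grip scene 2 [514.9  -6.8 294.1] [0.  1.9 1.6]
93 [ 0.4984 -0.0119  0.2684] n [-0.531  0.031  0.847] tilt 32.1 long axis yaw 92.8 sv [0.0262 0.0081 0.0012]
37 [ 0.5002 -0.0016  0.2684] n [-0.583  0.168  0.795] tilt 37.4 long axis yaw -105.9 sv [0.0273 0.0092 0.0009]
27 [0.5015 0.0196 0.2911] n [-0.892  0.436  0.12 ] tilt 83.1 long axis yaw -134.7 sv [0.0148 0.0054 0.0012]
```

Request:
{"api": "drive_tool", "payload": {
  "steps": [
    [[0,0,0],6],
    [[0,0,0],12],
    [[0,0,0],18],
    [[0,0,0],24],
    [[0,0,0],24]
  ]
}}

```text
clock: 40.4
position: [0.51, -0.0104, 0.2938]
tool_rot: [0.835, 0.55, -0.001, 0.0]
ft_force: [-8.4, -3.1, 7.9]
width: 0.295
finger_force: 11.8
```

```bash
python3 m.py
```

```text
t 40.4 p [510.  -10.4 293.8] yaw 66.8 q [-0.12 -0.13  1.64 -0.    1.64  0.29] F [-8.4 -3.1  7.9] M [-0.43  1.48  0.36] w 25.2 f 11.8
cap scene 2 [533.1 -10.3 257.8] [0.6 0.1 0.4]
crank_grip scene 2 [635.1  92.5 253.1] [0.  0.9 0. ]
cap_grip scene 2 [516.4  -7.3 293.2] [0.4 1.5 0.4]
```

Request:
{"api": "drive_tool", "payload": {
  "steps": [
    [[0,0,0],5],
    [[0,0,0],10],
    [[0,0,0],10]
  ]
}}

```text
clock: 41.1
position: [0.5095, -0.011, 0.2943]
tool_rot: [0.88, 0.476, -0.002, 0.0]
ft_force: [-14.2, -6.5, 13.3]
width: 0.293
finger_force: 23.8
```

```bash
python3 -c "
from h import *
st()"
```

```text
t 41.1 p [509.5 -11.  294.3] yaw 56.8 q [-0.12 -0.13  1.64 -0.    1.64  0.46] F [-14.2  -6.5  13.3] M [-0.82  2.36  0.75] w 25.1 f 23.8
```

Request:
{"api": "drive_tool", "payload": {
  "steps": [
    [[0,0,0],-12],
    [[0,0,0],-12],
    [[0,0,-25],-12],
    [[0,0,-65],-12],
    [[0,-50,-65],-12],
    [[0,-100,-65],-12],
    [[0,-140,-65],-12],
    [[0,-140,-65],-12]
  ],
  "fingers": 32
}}

```text
clock: 41.9
position: [0.3912, 0.0684, 0.3588]
tool_rot: [0.823, 0.568, 0.001, 0.0]
ft_force: [1.6, -0.4, 0.7]
width: 0.375
finger_force: 0.0
```

```bash
cat >> plane.py <<'E'
# bar side/top points: above plate plane by 15..32 mm along nominal axis
ax=np.array([-.498,.048,.866]); o=np.array([.567,-.0152,.2]); h=(q-o)@ax
for lo,hi in ((.092,.098),(.110,.128)):
    s=q[(h>lo)&(h<hi)]; print(lo,len(s),'h med',np.median((s-o)@ax).round(4))
sx=np.array([.862,-.083,.5]); sx/=np.linalg.norm(sx); sy=np.cross(ax,sx)
s=q[(h>.113)&(h<.128)]-o; uv=np.c_[s@sx,s@sy]*1e3
r=cv2.minAreaRect(uv.astype(np.float32)); print('bar in cap plane',np.round(r[0]+r[1]+(r[2],),1))
E
python3 plane.py; python3 m.py
```

```text
t 41.9 p [391.2  68.4 358.8] yaw 69.2 q [ 0.04 -0.45  1.77  0.    1.81  0.41] F [ 1.6 -0.4  0.7] M [-0.01 -0.01 -0.02] w 32.0 f 0.0
1218 [ 0.485 -0.052  0.259] [0.57  0.034 0.314]
418 [ 0.5298 -0.0133  0.2863] n [-0.512  0.051  0.857] tilt 31.0 long axis yaw -146.7 sv [0.0228 0.0188 0.0011]
207 [ 0.5195 -0.0099  0.2987] n [ 0.792 -0.289  0.537] tilt 57.5 long axis yaw -106.6 sv [0.021  0.01   0.0009]
144 [ 0.5179 -0.0187  0.2832] n [-0.512  0.053  0.857] tilt 31.0 long axis yaw 177.3 sv [0.0257 0.017  0.0008]
0.092 513 h med 0.0943
0.11 293 h med 0.12
bar in cap plane [ 0.3  2.3 69.5 20.4 78.3]
t 41.95 p [392.7  67.5 358.6] yaw 69.1 q [ 0.04 -0.44  1.77  0.    1.81  0.41] F [ 0.5 -0.9  0.3] M [-0.03 -0.03 -0.02] w 31.8 f 0.0
cap scene 2 [535.2 -10.6 257.1] [0.8 0.  1.2]
crank_grip scene 2 [637.8  90.8 253.3] [1.5 0.8 0.7]
cap_grip scene 2 [512.8  -9.6 294.6] [0.1 0.4 0.6]
```

Run:
```python
from h import *
im=env.get_image('top'); cv2.imwrite('pics/t9.png',im['frame'])
for f in ('top0','t9'):
    g=cv2.cvtColor(cv2.imread(f'pics/{f}.png'),cv2.COLOR_BGR2GRAY)[222:285,295:362]
    g=cv2.resize(g,None,fx=4,fy=4,interpolation=cv2.INTER_CUBIC); g=cv2.convertScaleAbs(g,alpha=2)
    L=cv2.createLineSegmentDetector().detect(g)[0][:,0]
    for l in L:
        n=np.hypot(l[2]-l[0],l[3]-l[1])/4
        if n>14: print(f,(l/4+np.array([295,222,295,222])).round(1),'len',n.round(1),'ang',(np.degrees(np.arctan2(l[3]-l[1],l[2]-l[0]))%180).round(1))
```

```text
top0 [357.1 272.3 338.3 270.5] len 18.9 ang 5.7
top0 [310.7 251.2 343.3 253.7] len 32.6 ang 4.4
top0 [344.2 257.9 311.4 255.3] len 33.0 ang 4.4
t9 [319.8 232.1 333.9 232.2] len 14.1 ang 0.8
t9 [357.1 272.4 337.3 270.5] len 19.9 ang 5.6
t9 [314.5 255.2 316.5 284.7] len 29.6 ang 86.0
t9 [314.8 284.7 312.5 254.6] len 30.2 ang 85.7
t9 [306.7 261.2 308.  284.7] len 23.6 ang 86.8
t9 [343.3 260.3 322.2 254.6] len 21.8 ang 15.2
t9 [310.5 247.3 342.9 256. ] len 33.6 ang 15.1
```

```bash
python3 -c "
from h import *
go(.510,-.0097,.345,74);go(.510,-.0097,.2925,74)"
```

```text
shift [-29.  135.6  12.6] twist -5.1 or 354.9 q6 23.2
shift [-29.  135.7  65.1] twist -5.1 or 354.9 q6 23.2
```

Request:
{"api": "drive_tool", "payload": {
  "steps": [
    [[-10,48,0],-5],
    [[-20,96,0],-5],
    [[-29,136,5],-5],
    [[-29,136,13],-5],
    [[-29,136,40],-5],
    [[-29,136,58],-5],
    [[-29,136,65],-5],
    [[-29,136,65],-5]
  ]
}}

```text
clock: 43.2
position: [0.5094, -0.0092, 0.2919]
tool_rot: [0.799, 0.602, -0.001, -0.001]
ft_force: [0.7, 0.3, 0.1]
width: 0.376
finger_force: 0.0
```

Request:
{"api": "drive_tool", "payload": {
  "steps": [
    [[0,0,0],0],
    [[0,0,0],0],
    [[0,0,0],0]
  ],
  "fingers": 14
}}

```text
clock: 43.5
position: [0.5104, -0.0094, 0.2945]
tool_rot: [0.799, 0.602, 0.001, 0.001]
ft_force: [-4.6, -0.5, 3.8]
width: 0.231
finger_force: 59.9
```

Request:
{"api": "drive_tool", "payload": {
  "steps": [
    [[0,-1,-1.7],0],
    [[0,-2,-3.5],0],
    [[0,-2,-3.5],0]
  ]
}}

```text
clock: 43.8
position: [0.5097, -0.0092, 0.2949]
tool_rot: [0.799, 0.602, 0.001, 0.001]
ft_force: [13.2, -2.2, -15.3]
width: 0.228
finger_force: 57.6
```

```bash
python3 m.py; python3 plane.py | tail -3
```

```text
t 43.8 p [509.7  -9.2 294.9] yaw 74.0 q [-0.12 -0.14  1.64 -0.    1.64  0.16] F [ 13.2  -2.2 -15.3] M [-0.62 -2.89 -0.06] w 19.5 f 57.6
cap scene 2 [535.7 -11.3 255.3] [0.5 0.3 1.4]
crank_grip scene 2 [638.5  91.7 251.6] [0.4 0.9 1. ]
cap_grip scene 2 [513.2  -8.1 293.9] [1.6 0.8 1.5]
0.092 112 h med 0.0946
0.11 20 h med 0.1185
bar in cap plane [-9.3  2.6 68.7 12.7 88.9]
```

A 20 N pull doesn't move the cap, so it is threaded on and seated at the −26 mm depth. It is about 12° past its starting angle, so I'll ease it back to the closed angle and recheck.

Request:
{"api": "drive_tool", "payload": {
  "steps": [
    [[0,2,3.5],0],
    [[0,2,3.5],-4],
    [[0,2,3.5],-9],
    [[0,2,3.5],-9]
  ]
}}

```text
clock: 44.65
position: [0.5096, -0.0105, 0.2946]
tool_rot: [0.748, 0.663, -0.001, 0.001]
ft_force: [-8.9, -4.5, 6.8]
width: 0.23
finger_force: 62.1
```

Request:
{"api": "drive_tool", "payload": {
  "steps": [
    [[0,-1,-1.7],0],
    [[0,-2,-3.5],0],
    [[0,-2,-3.5],0]
  ]
}}

```text
clock: 44.95
position: [0.509, -0.01, 0.296]
tool_rot: [0.749, 0.662, 0.0, 0.001]
ft_force: [6.3, -3.8, -8.1]
width: 0.221
finger_force: 57.6
```

Request:
{"api": "drive_tool", "payload": {
  "steps": [
    [[0,2,3.5],0],
    [[0,2,3.5],0]
  ]
}}

```text
clock: 45.15
position: [0.5094, -0.0098, 0.2952]
tool_rot: [0.749, 0.662, -0.0, 0.0]
ft_force: [-12.6, -1.8, 12.1]
width: 0.22
finger_force: 65.8
```

Request:
{"api": "drive_tool", "payload": {
  "steps": [
    [[0,0,0],0],
    [[0,0,0],0],
    [[0,0,-25],0],
    [[0,0,-65],0],
    [[0,-50,-65],0],
    [[0,-100,-65],0],
    [[0,-140,-65],0],
    [[0,-140,-65],0]
  ],
  "fingers": 32
}}

```text
clock: 45.95
position: [0.3684, 0.0084, 0.3591]
tool_rot: [0.749, 0.663, 0.001, 0.001]
ft_force: [1.6, -0.1, 0.6]
width: 0.374
finger_force: 0.0
```

```bash
python3 plane.py; python3 m.py
python3 - <<'E'
from h import *
for c in ('top','scene'):
    im=env.get_image(c)
    for t in ('pan','nozzle_1_mid','canister_mouth','lemon','small_cup','shaker','spice_jar'): print(c,t,[(round(x['score'],2),np.round(w(im,x['xyz']),3)) for x in env.mark_of(t,c)[:3]])
E
```

```text
t 45.95 p [368.4   8.4 359.1] yaw 83.0 q [-0.12 -0.53  1.83  0.    1.84  0.  ] F [ 1.6 -0.1  0.6] M [ 0.02 -0.07  0.01] w 32.0 f 0.0
1387 [ 0.483 -0.054  0.242] [0.572 0.032 0.312]
520 [ 0.5225 -0.0104  0.283 ] n [-0.492  0.049  0.869] tilt 29.6 long axis yaw 177.0 sv [0.0245 0.021  0.0011]
193 [ 0.5184 -0.0089  0.2983] n [ 0.832 -0.08   0.55 ] tilt 56.6 long axis yaw -93.7 sv [0.0205 0.0096 0.001 ]
182 [ 0.5232 -0.007   0.2793] n [-0.473  0.042  0.88 ] tilt 28.3 long axis yaw 163.4 sv [0.0256 0.0219 0.001 ]
0.092 641 h med 0.0943
0.11 334 h med 0.1203
bar in cap plane [-1.   0.8 68.9 20.5 89.4]
t 46.0 p [370.2   8.1 358.9] yaw 83.0 q [-0.12 -0.52  1.83  0.    1.83  0.  ] F [0.4 0.4 1.2] M [-0.04  0.01 -0.02] w 32.5 f 0.0
cap scene 2 [533.3 -11.6 253.6] [2.6 1.6 2.1]
crank_grip scene 2 [637.   90.3 253.5] [1.4 1.9 0.8]
cap_grip scene 2 [514.7 -11.7 293.3] [0.4 1.  0.6]
top pan [(0.78, array([ 0.488, -0.012,  0.001])), (0.47, array([ 0.776,  0.087, -0.001]))]
top nozzle_1_mid [(0.6, array([0.502, 0.024, 0.019]))]
top canister_mouth []
top lemon [(0.7, array([ 0.466, -0.216, -0.003]))]
top small_cup [(0.55, array([ 0.642, -0.169,  0.005])), (0.47, array([ 0.507, -0.009,  0.293]))]
top shaker [(0.67, array([ 0.772,  0.088, -0.   ]))]
top spice_jar [(0.84, array([ 0.384, -0.166, -0.002]))]
scene pan [(0.82, array([ 0.483, -0.015, -0.001]))]
scene nozzle_1_mid []
scene canister_mouth [(0.6, array([ 0.521, -0.009,  0.281]))]
scene lemon [(0.88, array([ 0.463, -0.218,  0.   ]))]
scene small_cup [(0.74, array([ 0.645, -0.172,  0.002]))]
scene shaker [(0.59, array([ 0.781,  0.087, -0.001]))]
scene spice_jar [(0.78, array([ 0.38 , -0.165, -0.001])), (0.59, array([ 0.513, -0.009,  0.294]))]
```

The cap is back at its starting angle (within 1°), depth and 30° tilt. The canister is at rest, the bystanders haven't moved and the arm is clear. Handing in.

```bash
python3 -c "
from plant import env
print(env.hand_in())"
```

```text
the job is handed in; nothing more can be done
None
```

I handed the job in at about 46 s. Both nozzles are in the upright pan, the canister is back at rest with its cap screwed down as at the start (a light pull just before hand-in barely moved it), and the other things I checked on the worktop haven't moved; the result wasn't reported back.

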